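# Clear the toppled bottles and roll the veneer panels flush

### The job

First stand every toppled dropper bottle upright on the orange mat. Then take the blue hand roller from its stand and roll it along both sample panels with steady, moderate downward pressure, until every wooden stave is pressed down flush (use the roller for this, not the fingers), and park the roller upright across the two rails of its stand again. At the end all bottles stand upright well on the mat; leave the yellow caddy and the glass jar where they are.

Things in the scene. Friction and masses are not known exactly. Their poses are not given: they have to be found in the camera images.
- bottle_a: square dropper bottle: brown square body 46 x 46 mm, 76 mm long, then a white cap 28 mm across and a thin black bulb; 115 mm in all, 0.2 kg. Origin: centre of the square body, 38 mm above its foot when standing; +x points from foot to cap. Starts lying across panel_a, cap roughly towards the robot, centre 23 mm above what it lies on. Absent in some runs
- bottle_b: square dropper bottle: blue square body 46 x 46 mm, 76 mm long, then a white cap 28 mm across and a thin black bulb; 115 mm in all, 0.2 kg. Origin: centre of the square body, 38 mm above its foot when standing; +x points from foot to cap. Starts lying across panel_b, cap roughly towards the robot, centre 23 mm above what it lies on. Absent in some runs
- bottle_c: square dropper bottle: green square body 46 x 46 mm, 76 mm long, then a white cap 28 mm across and a thin black bulb; 115 mm in all, 0.2 kg. Origin: centre of the square body, 38 mm above its foot when standing; +x points from foot to cap. Starts lying on the orange mat, cap roughly towards the robot, centre 23 mm above what it lies on. Absent in some runs
- mat: orange silicone work mat, fixed, 260 x 260 mm, 4 mm thick; origin at the centre of its underside, on the bench top
- panel_a: one sample panel, fixed: aluminium backing 80 mm (x) x 200 mm (y) x 8.5 mm high, origin at the centre of its underside, with a sheet of six rigid wooden staves, 56 mm in x, 29 mm in y, in a row along y. Proud staves have their tops 12.8 mm above the bench, pressed home 9.3 mm. About 3 N pushes a stave down and it stays where it is left
- panel_b: the other sample panel, fixed: aluminium backing 80 mm (x) x 200 mm (y) x 8.5 mm high, origin at the centre of its underside, with a sheet of six rigid wooden staves, 56 mm in x, 29 mm in y, in a row along y. Proud staves have their tops 12.8 mm above the bench, pressed home 9.3 mm. About 3 N pushes a stave down and it stays where it is left
- roller: blue hand roller, 0.37 kg. Origin: centre of the underside of its plate (50 mm in x, 110 mm in y, 8 mm thick); z up. On the plate stands a block handle 56 mm wide in x, 26 mm thick in y (grip it across these 26 mm), top 70 mm above the origin. Below, a black rubber roller, 44 mm in diameter, 66 mm long, axle along x: it rolls along y; unloaded, its lowest point is 58 mm below the origin
- stand: fixed grey roller stand: foot 90 x 110 mm, two rails along its x, 80 mm long, 18 mm thick, at y = +41 and -41 mm, tops 66 mm above the bench, 64 mm clear between. Origin at bench level, centre of the foot. The parked roller's plate lies across both rails, its origin 66 mm above the stand's, y axes parallel (either way round), the rubber roller hanging between
- caddy: yellow tool caddy 90 x 200 x 70 mm with a hoop handle up to 116 mm and a steel probe standing in it to 166 mm, beyond the work (bystander); origin at its underside
- jar: glass jar 64 mm across, 75 mm high, beyond the work (bystander); origin at its underside
- roller_spin (a joint): turn of the rubber roller about its axle, rad; it spins freely. Its fork is sprung along the roller's z: it yields upwards from about 5 N and presses with about 8 N when pushed in 6 mm and 11 N at 12 mm, where it meets a hard stop
- panel_a_stave1 (a joint): how far stave 1 of panel_a (at y = -75 mm) is pressed down, m: 0 proud, 0.0035 home
- panel_a_stave2 (a joint): how far stave 2 of panel_a (at y = -45 mm) is pressed down, m: 0 proud, 0.0035 home
- panel_a_stave3 (a joint): how far stave 3 of panel_a (at y = -15 mm) is pressed down, m: 0 proud, 0.0035 home
- panel_a_stave4 (a joint): how far stave 4 of panel_a (at y = 15 mm) is pressed down, m: 0 proud, 0.0035 home
- panel_a_stave5 (a joint): how far stave 5 of panel_a (at y = 45 mm) is pressed down, m: 0 proud, 0.0035 home
- panel_a_stave6 (a joint): how far stave 6 of panel_a (at y = 75 mm) is pressed down, m: 0 proud, 0.0035 home
- panel_b_stave1 (a joint): how far stave 1 of panel_b (at y = -75 mm) is pressed down, m: 0 proud, 0.0035 home
- panel_b_stave2 (a joint): how far stave 2 of panel_b (at y = -45 mm) is pressed down, m: 0 proud, 0.0035 home
- panel_b_stave3 (a joint): how far stave 3 of panel_b (at y = -15 mm) is pressed down, m: 0 proud, 0.0035 home
- panel_b_stave4 (a joint): how far stave 4 of panel_b (at y = 15 mm) is pressed down, m: 0 proud, 0.0035 home
- panel_b_stave5 (a joint): how far stave 5 of panel_b (at y = 45 mm) is pressed down, m: 0 proud, 0.0035 home
- panel_b_stave6 (a joint): how far stave 6 of panel_b (at y = 75 mm) is pressed down, m: 0 proud, 0.0035 home
Things that resemble listed ones, but are neither listed nor needed, are in the scene too. There is more than one size of the bottle_b; the job needs the largest.

How it is judged (in metres and radians):
On the way, in this order (a step that is already met when the one before it is completed fails the run):
1. every bottle present stands upright on the orange mat (angle between each of bottle_a, bottle_b, bottle_c's own x axis and vertical below 0.15 rad and x of bottle_a in the frame of mat between -0.115 and 0.115 m and y of bottle_a in the frame of mat between -0.115 and 0.115 m and z of bottle_a in the frame of mat between 0.036 and 0.048 m and linear speed of each of bottle_a, bottle_b, bottle_c below 0.03 m/s and x of bottle_b in the frame of mat between -0.115 and 0.115 m and y of bottle_b in the frame of mat between -0.115 and 0.115 m and z of bottle_b in the frame of mat between 0.036 and 0.048 m and x of bottle_c in the frame of mat between -0.115 and 0.115 m and y of bottle_c in the frame of mat between -0.115 and 0.115 m and z of bottle_c in the frame of mat between 0.036 and 0.048 m), for 0.2 s.
2. the roller turns while it presses on a panel (((contact force between roller and panel_a above 2 N and (velocity of joint roller_spin above 0.2 rad/s or velocity of joint roller_spin below -0.2 rad/s)) or (contact force between roller and panel_b above 2 N and (velocity of joint roller_spin above 0.2 rad/s or velocity of joint roller_spin below -0.2 rad/s)))), for 0.1 s.
3. all staves of both panels are down (value of joint each of panel_a_stave1, panel_a_stave2, panel_a_stave3, panel_a_stave4, panel_a_stave5, panel_a_stave6, panel_b_stave1, panel_b_stave2, panel_b_stave3, panel_b_stave4, panel_b_stave5, panel_b_stave6 above 0.002 m), for 0.2 s.
At the end, for the whole second after the job is handed in: Each bottle present stands upright (within 8 degrees), still, its centre 15 mm or more inside the mat's edges; all twelve staves are down by over 2 of their 3.5 mm; the roller rests upright and still across both rails of its stand, within 20 mm of centre and 0.35 rad of square (all of step 1 and all of step 3 and horizontal distance between roller and stand below 0.02 m and z of roller in the frame of stand between 0.06 and 0.072 m and angle between roller's own z axis and vertical below 0.12 rad and angle between the y axis of roller and the y axis of stand, either way round below 0.35 rad and linear speed of roller below 0.03 m/s); the robot touches nothing.
It fails at once if the gripper's fingers push on a panel with more than 10 N (contact force between the fingers and panel_a above 10 N or contact force between the fingers and panel_b above 10 N).
It fails at once if the roller is pressed onto a panel with more than 45 N (contact force between roller and panel_a above 45 N or contact force between roller and panel_b above 45 N).
It fails at once if the caddy or the jar is moved more than 30 mm (distance of any of caddy, jar from where it was at the start of the episode above 0.03 m).
Of bottle_a, bottle_b, bottle_c only 2 to 3 are there at a start; the rules pass over those that are not, and their reading is None.
At some moment in a run one of bottle_a, bottle_b, bottle_c may be knocked a few centimetres aside while the robot is not near it.
It also fails if it takes over 210 s, if anything falls off the work surface, if the arm or the gripper's body presses on something with over 40 N, if the wrist force passes 120 N, or if a joint passes its speed limit or range.

### The arm

A 6-joint arm with a two-finger parallel gripper is mounted at the origin on the work surface. World frame = base frame: x ahead of the robot, y to its left, z up, the work surface at z = 0. Lengths are in m, angles in degrees, forces in N, time in s.
With the tool pointing down it reaches from about 0.325 to 0.775 m from the base axis. Payload 5.5 kg.
Tool frame: the origin (TCP) lies at the centre of the arm's flange, where the gripper is bolted on; the fingertips stand 182 mm ahead of it and the grasp point (between the pads) lies 163 mm ahead of it; z points along the fingers, y is the direction in which the jaws open and shut (so a half turn about z gives the same grasp; the last joint's range is limited). The gripper opens to 88 mm and grips with 3 to 60 N. Pads are 20 mm wide; open, the fingers measure 115 mm over their backs; the gripper's body (75 mm by 178 mm) begins 61 mm behind the grasp point.
Start: joints at [64.647, 5.22, 70.514, -0, 104.267, -3.249], TCP at [0.226, 0.556, 0.405] pointing down, gripper open.
Joint ranges: [-164.24, 164.24], [-49.07, 125.15], [9.68, 141.18], [-86.29, 266.29], [3.28, 154.24], [-151.56, 151.56]. Speed limits (degrees/s): [147.25, 147.25, 172.46, 180, 180, 180].

### API

Orientations are given as [roll, pitch, yaw] about the fixed x, y, z axes, in that order (R = Rz(yaw) Ry(pitch) Rx(roll)).
In Python, from station import r gives the robot as it stands. The module is installed in compiled form; this text tells all that it offers. Calls block until the motion is done:
- r.reach(position, orientation): joint-space move of the TCP to a pose.
- r.servo_line(position, rotation=None, speed=0.15): straight line of the TCP; rotation=None keeps the orientation; speed is the mean speed in m/s.
- r.move_joints(angles): joint-space move.
- r.let_go() and r.grab(squeeze=None): open the fingers fully, or close them until they stop; squeeze is the grip in N (None keeps the last).
- r.wait(seconds).
- r.inverse_kinematics(position, orientation): joint angles nearest the present ones, or None.
- r.sense(): the state.
- r.snapshot(name): name is "side" or "top" or "wrist"; returns a dict with "frame" (384x512x3 uint8, red, green, blue), "fx", "fy", "cx", "cy" (pixels), "R" (3x3) and "t" (3): a world point X has camera coordinates R X + t. Camera axes: x right, y down, z forward; pixel columns grow to the right and rows downward; lengths in m; the calibration is good to about 2 mm. The wrist camera is an equidistant fisheye: a pixel r from the principal point sees the ray r / f radians off the axis. A picture is of the moment at which its call begins. There is no depth.
A pose or a line that the arm cannot do raises r.IKError and nothing moves.
- r.hand_in(): hands the job in, once; it reports no verdict.
The state is a dict: "clock": time; "joints": joint angles; "joint_vel": joint speeds; "joint_torque": joint torques, N m; "tcp_pos": TCP position; "orientation": TCP orientation; "contact_force": force on the tool from outside, world axes, zero at the start; "torque": the same for the moment, N m; "opening": finger opening in m.
Only numpy, scipy, OpenCV 4.12 (cv2) and the standard library are available. Lean on these libraries where they do the work, as an engineer would, in place of code of your own. Each camera call takes 0.05 s, during which the arm holds its last target. There are 200 camera calls.

## Working session

There is one attempt and no reset: what is moved stays moved. The work goes in short steps, each a Python script; the robot and the scene stay as the last script left them, time stands still between calls to the robot, and variables do not carry over. Pictures are saved under pics/ and viewed, about 12 in all and at most 16, crops included, and the job is handed in when it is done.

```bash
mkdir -p pics
python3 - <<'E'
from station import r
import cv2
print(r.sense())
for n in ("side","top"):
    s=r.snapshot(n); print(n,s["fx"],s["fy"],s["cx"],s["cy"],s["R"],s["t"])
    cv2.imwrite(f"pics/{n}0.png",cv2.resize(s["frame"][:,:,::-1],(800,600),interpolation=cv2.INTER_CUBIC))
E
```

```text
{'clock': 0.0, 'joints': array([ 6.46452705e+01,  5.26239401e+00,  7.05815964e+01,  1.10472704e-03,
        1.04266275e+02, -3.24774557e+00]), 'joint_vel': array([ 0.04730547, -0.04294776, -0.06084105, -0.01338545, -0.01193913,
        0.0936259 ]), 'joint_torque': array([-1.75175413e-03, -4.46465206e+01, -4.06442571e+01,  6.95815310e-02,
        2.95214960e-02, -1.46920875e-04]), 'tcp_pos': array([0.22581539, 0.55594298, 0.4035168 ]), 'orientation': array([-1.79889972e+02, -7.31638854e-03,  1.57893280e+02]), 'contact_force': array([-0.87948757,  0.05486636,  0.13340577]), 'torque': array([ 0.02550713,  0.01022459, -0.0169468 ]), 'opening': 0.08752798269914629}
side 391.464153215978 391.464153215978 254.22575035215573 188.5782094200154 [[-8.66390900e-01 -4.99365892e-01  7.17740491e-04]
 [-3.75970775e-01  6.51355283e-01 -6.59076833e-01]
 [ 3.28652986e-01 -5.71288020e-01 -7.52075271e-01]] [0.46663247 0.24097229 0.73597758]
top 369.22696429852994 369.22696429852994 256.2279731058449 195.23136771270967 [[-0.01030312 -0.9998203   0.01591239]
 [-0.99138474  0.0081356  -0.13072918]
 [ 0.13057623 -0.01712222 -0.99129041]] [-0.01383026  0.57576461  0.84608001]
```

View pics/top0.png

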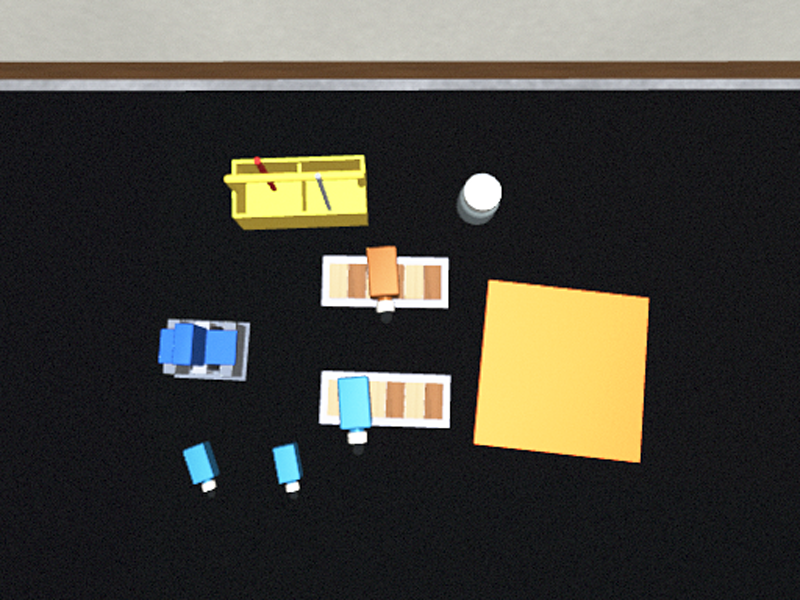

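View pics/side0.png

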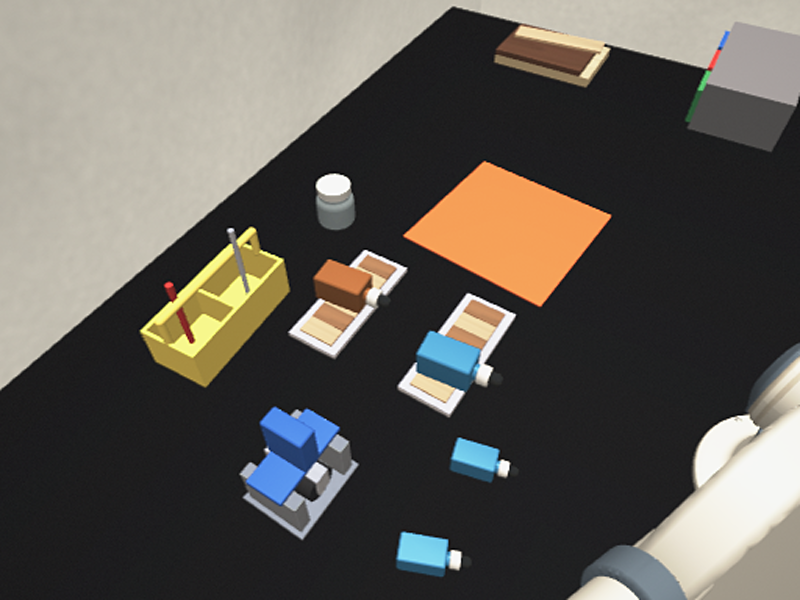

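The top view shows bottle_a (brown) on the far panel and bottle_b (large blue) on the near one. bottle_c is absent, and the two small blue bottles at lower left are decoys. The roller sits on its stand at the left, around (205,348). The mat's corners are at (488,281), (649,297), (640,462) and (474,444).

```bash
cat > h.py <<'E'
import numpy as np, cv2
from station import r
from scipy.spatial.transform import Rotation as Rot
def ray(s,uv,z):
    """pinhole pixel (native) -> world point on height z"""
    R,t=np.array(s["R"]),np.array(s["t"]); c=-R.T@t
    d=R.T@np.array([(uv[0]-s["cx"])/s["fx"],(uv[1]-s["cy"])/s["fy"],1])
    return c+d*(z-c[2])/d[2]
def save(s,n,box=None,size=(800,600)):
    f=s["frame"]
    if box: f=f[box[1]:box[3],box[0]:box[2]]
    cv2.imwrite(f"pics/{n}.png",cv2.resize(f[:,:,::-1],size,interpolation=cv2.INTER_CUBIC))
def rect(s,uvs,z):
    P=np.array([ray(s,u,z)[:2] for u in uvs])
    (c,wh,a)=cv2.minAreaRect((P*1000).astype(np.float32))
    return np.round(c,1),np.round(wh,1),round(a,1)
def tool(zdir,ydir):
    """orientation (rpy deg) for tool z and jaw axis y"""
    z=np.array(zdir,float);z/=np.linalg.norm(z);y=np.array(ydir,float);y-=z*(y@z);y/=np.linalg.norm(y)
    return Rot.from_matrix(np.c_[np.cross(y,z),y,z]).as_euler("xyz",degrees=True)
E
python3 - <<'E'
from h import *
s=r.snapshot("top"); k=512/800
Q={"mat":([(488,281),(649,297),(640,462),(474,444)],.004),
"pa":([(322,256),(449,257),(449,308),(321,307)],.0085),"pb":([(321,371),(451,374),(450,429),(319,424)],.0085),
"ba":([(367,248),(396,246),(399,296),(370,298)],.0588),"bb":([(338,378),(368,376),(371,428),(341,430)],.0588),
"stand":([(170,320),(250,322),(246,380),(163,375)],0.004)}
for n,(p,z) in Q.items(): print(n,*rect(s,np.array(p)*k,z))
for n,p,z in [("jar",(482,190),.075),("caddyNear",(240,228),.0),("caddyNearR",(367,226),0)]: print(n,ray(s,np.array(p)*k,z))
# colour-mask quads
hsv=cv2.cvtColor(s["frame"],cv2.COLOR_RGB2HSV)
def cont(m,z,n):
    for c in cv2.findContours(m.astype(np.uint8),0,1)[0]:
        if cv2.contourArea(c)>80: print(n,cv2.contourArea(c),*rect(s,c[:,0],z), c[:,0].mean(0)/k)
h,S,V=cv2.split(hsv)
cont((h>5)&(h<14)&(S>170)&(V>150),.0588,"brown")
cont((h>92)&(h<104)&(S>120)&(V>150),.0588,"cyan")
cont((h>12)&(h<24)&(S>150)&(V>200),.004,"mat")
cont((h>104)&(h<118)&(S>150)&(V>160),.136,"blue")
cont((S<60)&(V>170),.03,"white")
save(s,"rollertop",(90,190,170,250))
E
```

```text
mat [ 476.2 -274.9] [259.9 259.5] 83.3
pa [616.9   3.7] [203.2  82.4] 89.1
pb [431.5   5.1] [202.7  84.3] 88.1
ba [623.5   6.7] [77. 44.] 3.2
bb [429.2  49.8] [75.2 44.1] 3.2
stand [512.5 284.5] [129.1  90.9] 87.4
jar [ 0.74499876 -0.14366691  0.075     ]
caddyNear [0.7086195  0.23866552 0.        ]
caddyNearR [0.71072492 0.03310464 0.        ]
cyan 296.0 [344.3 148.4] [52.8 31.5] 12.3 [285.84558824 463.25827206]
cyan 297.5 [345.3 274.2] [53.  30.6] 20.6 [197.88461538 463.58173077]
cyan 599.0 [428.7  50.9] [77.7 44. ] 4.0 [353.84375  403.046875]
mat 2367.0 [ 467.5 -350. ] [104.4 258.8] 83.0 [613.68457825 380.80538618]
blue 390.0 [508.4 225.4] [41.6 45.7] 88.1 [219.6875     346.69921875]
blue 471.5 [513.2 284.9] [43.9 54.7] 88.3 [176.00574713 344.21695402]
white 1742.0 [434.2   6.3] [195.8  79.2] 87.5 [376.83738426 395.79957562]
white 208.5 [510.4 267.9] [105.2  85.4] 86.8 [224.67196133 362.45683702]
white 857.5 [610.7   4.9] [195.1  86.1] 89.6 [391.1555383  282.63457557]
white 425.0 [ 756.6 -152.4] [64.6 58.8] 39.8 [483.01235465 196.29360465]
white 2671.0 [939. -29.] [1301.6   16.2] 89.9 [399.21875     84.01768411]
white 19418.0 [1034.7  -30.7] [ 106.7 1327.3] 0.1 [399.21875  29.6875 ]
```

View pics/rollertop.png

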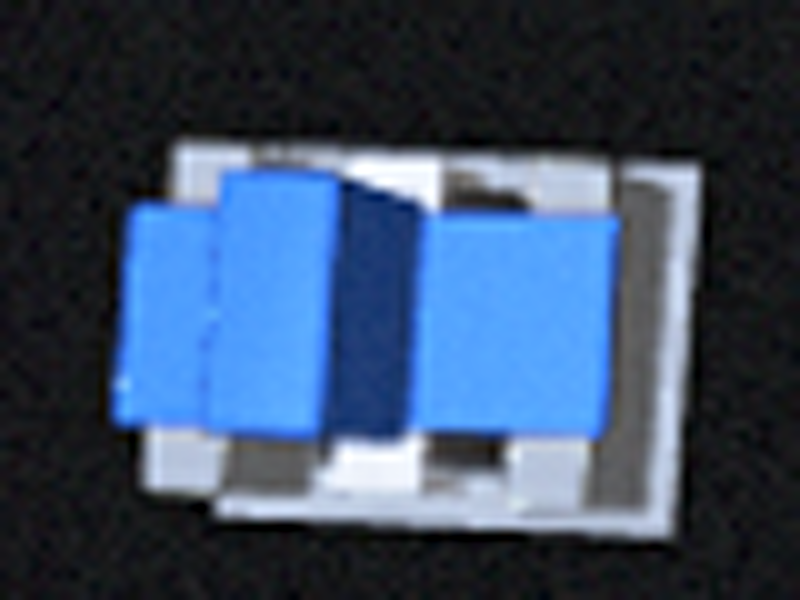

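Run:
```python
from h import *
s=r.snapshot("top"); k=512/800
def four(p,z,n): # order TL,TR,BR,BL
    P=np.array([ray(s,u,z)[:2] for u in p]); c=P.mean(0)
    yx=(P[0]+P[3]-P[1]-P[2])/2; xx=(P[0]+P[1]-P[2]-P[3])/2
    print(n,c.round(4),"ylen",np.linalg.norm(yx).round(4),"xlen",np.linalg.norm(xx).round(4),"yaw from y",np.degrees(np.arctan2(-yx[0],yx[1])).round(2),"from x",np.degrees(np.arctan2(xx[1],xx[0])).round(2))
a=lambda p:np.array(p)*k
four(a([(322,256),(449,257),(449,308),(321,307)]),.0085,"pa")
four(a([(321,371),(451,374),(450,429),(319,424)]),.0085,"pb")
four(a([(367,248),(396,246),(399,296),(370,298)]),.0588,"ba")
four(a([(338,378),(368,376),(371,428),(341,430)]),.0588,"bb")
b=lambda p:np.array(p)/10+[90,190]
four(b([(133,203),(618,213),(603,438),(112,427)]),.074,"plate")
four(b([(222,168),(340,175),(322,438),(210,432)]),.136,"handle")
four(b([(175,145),(612,160),(585,515),(140,490)]),.066,"rails")
four(a([(488,281),(649,297),(640,462),(474,444)]),.004,"mat")
# feasibility of picks & placings
J=r.sense()["joints"]
def sol(g,zd,yd):
    zd=np.array(zd)/np.linalg.norm(zd)
    q=r.inverse_kinematics(list(np.array(g)-.163*zd),list(tool(zd,yd)))
    return None if q is None else np.round(q,0)
for tilt in (0,20,30):
  t=np.radians(tilt)
  for nm,g in (("a",(.60,.0066,.045)),("b",(.41,.05,.045))):
    for sg in (1,-1): print("pick",tilt,nm,sg,sol(g,(np.sin(t),0,-np.cos(t)),(0,sg,0)))
for x,y in ((.45,-.22),(.5,-.32),(.54,-.25),(.42,-.33)):
  for fy in (0,-30,-60,-90):
   for tilt in (60,70,80,90):
    t=np.radians(tilt);f=np.radians(fy)
    zd=(np.sin(t)*np.cos(f),np.sin(t)*np.sin(f),-np.cos(t))
    o=[sol((x,y,.06),zd,(-np.sin(f)*sg,np.cos(f)*sg,0)) for sg in (1,-1)]
    if any(v is not None for v in o): print(x,y,fy,tilt,*o)
```

```text
pa [0.6169 0.0038] ylen 0.2029 xlen 0.0823 yaw from y -0.89 from x -0.95
pb [0.4323 0.0051] ylen 0.2023 xlen 0.0826 yaw from y -2.35 from x -2.02
ba [0.6235 0.0068] ylen 0.0438 xlen 0.0767 yaw from y 3.6 from x 3.01
bb [0.4293 0.0497] ylen 0.0439 xlen 0.0751 yaw from y 3.15 from x 3.34
plate [0.5123 0.2751] ylen 0.1099 xlen 0.0507 yaw from y -1.77 from x -2.55
handle [0.5122 0.274 ] ylen 0.0241 xlen 0.0552 yaw from y -3.78 from x -1.03
rails [0.5112 0.2751] ylen 0.1004 xlen 0.0799 yaw from y -3.13 from x -3.06
mat [ 0.4756 -0.2748] ylen 0.2591 xlen 0.2582 yaw from y -6.46 from x -6.75
pick 0 a 1 [ -3.   8.  87.   0.  84. -93.]
pick 0 a -1 [-3.  8. 87. -0. 84. 87.]
pick 0 b 1 [  2. -22. 115.   0.  87. -88.]
pick 0 b -1 [  2. -22. 115.  -0.  87.  92.]
pick 20 a 1 [ -3.  -8. 106.   1.  62. -94.]
pick 20 a -1 [ -3.  -8. 106.   1.  62.  86.]
pick 20 b 1 [  3. -45. 132.  -1.  73. -87.]
pick 20 b -1 [  3. -45. 132.  -1.  73.  93.]
pick 30 a 1 [ -4. -16. 115.   2.  51. -95.]
pick 30 a -1 [ -4. -16. 115.   2.  51.  85.]
pick 30 b 1 None
pick 30 b -1 None
0.45 -0.22 -60 60 [ -1. -34. 139. -64.
[... 1924 characters left out ...]
 83.  27.] None
0.54 -0.25 -90 80 [  4.  21. 103. -79.  88.  34.] [   4.   21.  103.  -79.   88. -146.]
0.42 -0.33 0 60 None [-73. -22. 131.  65.  66. -10.]
0.42 -0.33 0 70 None [-77. -17. 134.  77.  70. -23.]
0.42 -0.33 0 80 [-80.  -8. 134.  88.  76. 145.] [-80.  -8. 134.  88.  76. -35.]
0.42 -0.33 0 90 [-81.   3. 133.  97.  83. 134.] [-81.   3. 133.  97.  83. -46.]
0.42 -0.33 -90 60 [-11.  -9. 121. -65.  70.  15.] None
0.42 -0.33 -90 70 [ -7.  -3. 122. -76.  74.  26.] None
0.42 -0.33 -90 80 [ -5.   4. 122. -85.  80.  36.] [  -5.    4.  122.  -85.   80. -144.]<stdin>:32: UserWarning: Gimbal lock detected. Setting third angle to zero since it is not possible to uniquely determine all angles.
```

```bash
cat >> h.py <<'E'
T=np.radians(15)
def pose(g,zd,yd,back=.163): zd=np.array(zd)/np.linalg.norm(zd); return list(np.array(g)-back*zd),list(tool(zd,yd))
def pick(cx,cy,yawdeg,zaxis=.0358,d=.012,squeeze=25):
    a=np.radians(yawdeg); u=np.array([np.cos(a),np.sin(a),0])   # away from cap
    g=np.array([cx,cy,zaxis+.003])-d*u
    zd=np.sin(T)*u+np.array([0,0,-np.cos(T)]); yd=[u[1],-u[0],0]
    p,o=pose(g,zd,yd); p=np.array(p)
    r.reach(list(p+[0,0,.14]),o); r.servo_line(list(p+[0,0,.02]),speed=.12); r.servo_line(list(p),speed=.05)
    r.grab(squeeze); r.wait(.3); print("opening",r.sense()["opening"])
    r.servo_line(list(p+[0,0,.14]),speed=.1); print("lifted",r.sense()["opening"],r.sense()["contact_force"].round(1))
def place(x,y,d=.012,up=.0015):
    t=np.pi/2-T; zd=np.array([0,-np.sin(t),-np.cos(t)])
    p,o=pose([x,y,.042+d+up],zd,[1,0,0]); p=np.array(p)
    r.reach(list(p+[0,0,.12]),o); r.servo_line(list(p+[0,0,.02]),speed=.12); r.servo_line(list(p),speed=.03); r.wait(.3)
    print("F",r.sense()["contact_force"].round(1))
    r.let_go(); r.wait(.3); r.servo_line(list(p-.09*zd),speed=.1); r.servo_line(list(p-.09*zd+[0,0,.1]),speed=.2)
E
python3 - <<'E'
from h import *
pick(.429,.0502,3.3)
s=r.snapshot("side"); save(s,"lift_b",(180,60,436,252))
print(r.sense()["clock"])
E
```

```text
opening 0.04594546000984803
lifted 0.04599014719680712 [ 0.   0.1 -2.9]
6.4833
```

View pics/lift_b.png

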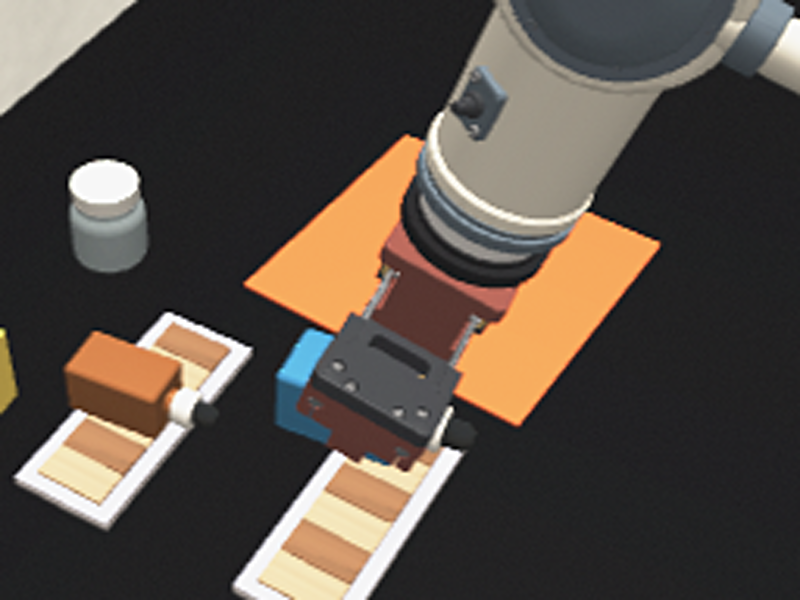

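Bottle_b is held (opening 46 mm, 2.9 N load) and its cap clears the gripper. The brown bottle hasn't moved. Next I place bottle_b.

Run:
```python
from h import *
place(.50,-.32)
s=r.snapshot("top"); save(s,"placed_b"); print(r.sense()["clock"],r.sense()["joints"].round(0))
```

```text
F [-4.1  1.4  4.8]
12.85 [  6.   1. 107. -74.  91.  19.]
```

View pics/placed_b.png

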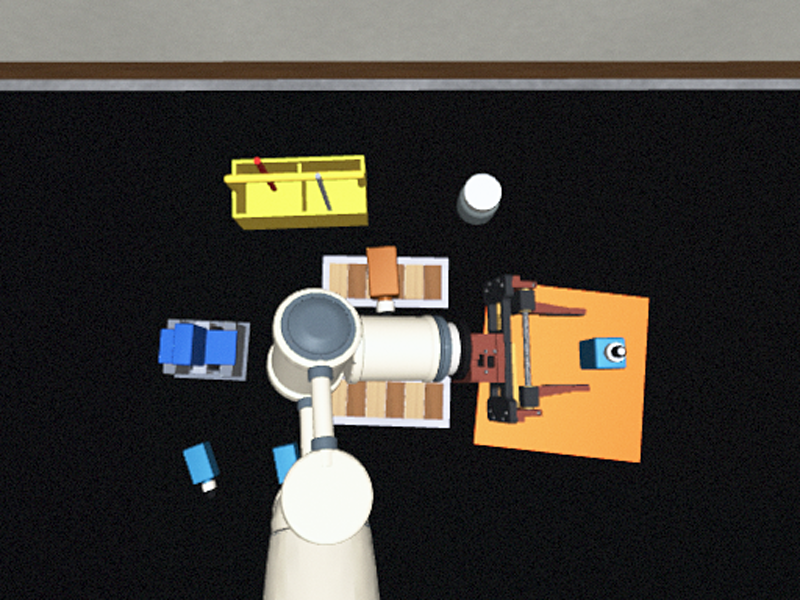

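Bottle_b stands upright near (605,352) on the mat, and bottle_a still shows at the same place. I pick bottle_a next.

Run:
```python
from h import *
pick(.6235,.0068,3.3)
if .04<r.sense()["opening"]<.05:
    place(.45,-.215)
    r.reach([.45,.1,.40],list(tool([0,0,-1],[1,0,0])))
s=r.snapshot("top"); save(s,"placed_a"); print(r.sense()["clock"])
s2=r.snapshot("side"); save(s2,"placed_a_side")
```

```text
opening 0.0461430692810973
lifted 0.045818473914395925 [-0.8 -0.1 -2.2]
F [-5.7  5.4  8.8]
25.5833
```

View pics/placed_a_side.png

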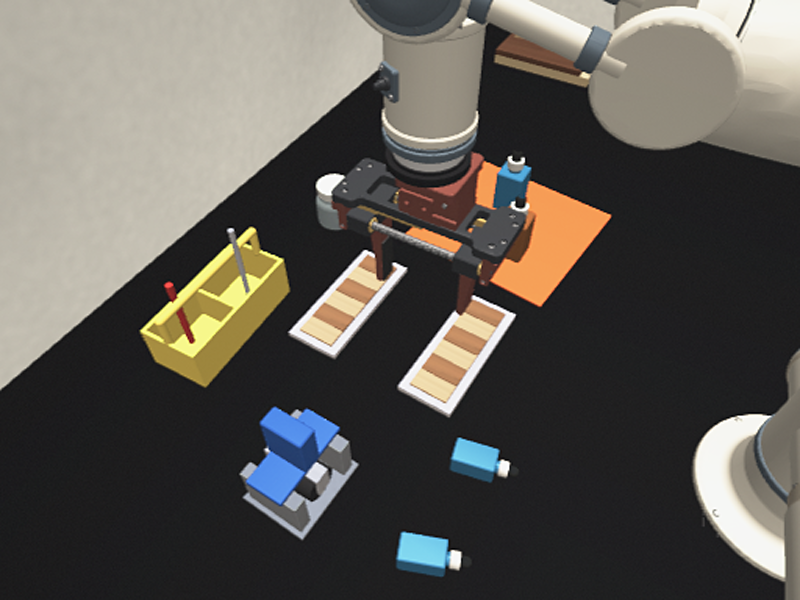

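The side view shows both bottles upright on the mat, both panels clear, and the roller still on its stand. I grip the roller next.

```bash
cat >> h.py <<'E'
G=.040   # grasp point above roller origin
def rpose(x,y,z,yaw):
    """TCP pose that puts the held roller's origin at x,y,z"""
    a=np.radians(yaw); return pose([x,y,z+G],[0,0,-1],[-np.sin(a),np.cos(a),0])
E
python3 - <<'E'
from h import *
x,y,yaw=.512,.2745,-2.5
p,o=rpose(x,y,.066,yaw); p=np.array(p)
r.reach(list(p+[0,0,.12]),o); r.servo_line(list(p+[0,0,.02]),speed=.1); r.servo_line(list(p),speed=.04)
r.grab(50); r.wait(.4); s=r.sense(); print(s["opening"],s["contact_force"].round(1),s["tcp_pos"]-p, s["torque"].round(2))
r.servo_line(list(p+[0,0,.12]),speed=.08); r.wait(.3)
s=r.sense(); print(s["opening"],s["contact_force"].round(1),s["tcp_pos"]-p,s["torque"].round(2),s["clock"],s["joints"].round(0))
save(r.snapshot("top"),"lift_roller_top"); save(r.snapshot("side"),"lift_roller")
E
```

```text
0.025725882620591275 [ 0.8  2.4 -0.3] [-2.67754923e-05  8.82507803e-05  2.31614135e-06] [ 0.37 -0.08 -0.02]
0.0258492485851161 [-0.2  0.5 -3.7] [-1.53299768e-06  9.54916734e-06  1.19830333e-01] [-0.    0.03 -0.03] 31.8917 [ 25.   2.  75.  -0. 103. -63.]
```

View pics/lift_roller.png

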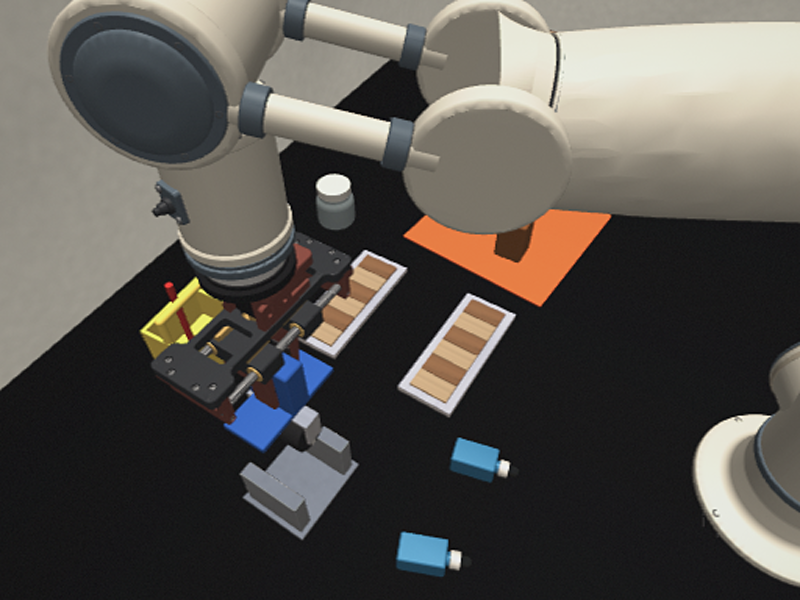

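View pics/lift_roller_top.png

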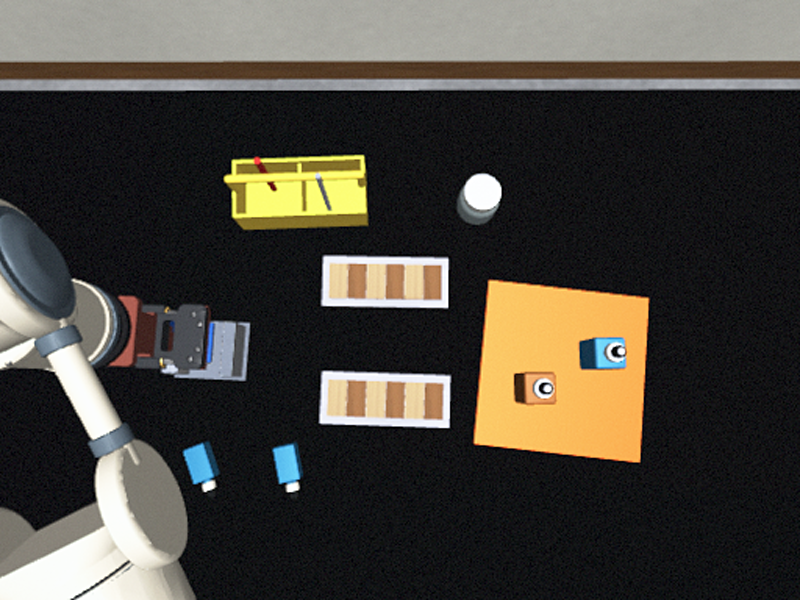

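The roller is held square, the rails are empty, and both bottles stand on the mat. I start with panel_b.

```bash
cat >> h.py <<'E'
def roll(cx,cy,yaw,zr=.0603,h=.082,passes=2,z_up=.13,dx=0):
    a=np.radians(yaw); v=np.array([-np.sin(a),np.cos(a)])
    P=lambda l,z: rpose(cx+l*v[0]+dx,cy+l*v[1],z,yaw)
    p,o=P(h,z_up); r.servo_line(p,o,speed=.15)
    r.wait(.4); f0=r.sense()["contact_force"][2]
    r.servo_line(P(h,.078)[0],speed=.1); r.servo_line(P(h,zr)[0],speed=.02); F=[]
    for i in range(passes):
        s0=1 if i%2==0 else -1
        for l in np.linspace(h*s0,-h*s0,7)[1:]:
            r.servo_line(P(l,zr)[0],speed=.06); F.append(round(r.sense()["contact_force"][2]-f0,1))
    e=h*s0*-1
    r.servo_line(P(e,z_up)[0],speed=.1); print("Fz",F,"op",r.sense()["opening"],"t",r.sense()["clock"])
E
python3 - <<'E'
from h import *
roll(.432,.005,-2.2)
E
```

```text
Fz [np.float64(8.8), np.float64(8.6), np.float64(8.5), np.float64(9.6), np.float64(8.5), np.float64(9.0), np.float64(10.3), np.float64(8.1), np.float64(9.1), np.float64(8.3), np.float64(8.3), np.float64(9.5)] op 0.025848697212286324 t 43.7917
```

Run:
```python
from h import *
roll(.617,.004,-.9)
r.servo_line(*rpose(.512,.2745,.186,-2.5),speed=.15)
s=r.snapshot("top"); save(s,"rolled",(195,150,425,310)); save(r.snapshot("side"),"rolled_side",(180,140,340,270))
```

```text
Fz [np.float64(9.1), np.float64(9.8), np.float64(9.3), np.float64(8.7), np.float64(9.5), np.float64(8.9), np.float64(8.6), np.float64(9.6), np.float64(8.9), np.float64(9.4), np.float64(9.7), np.float64(8.9)] op 0.02563298450132126 t 55.4167
```

View pics/rolled_side.png

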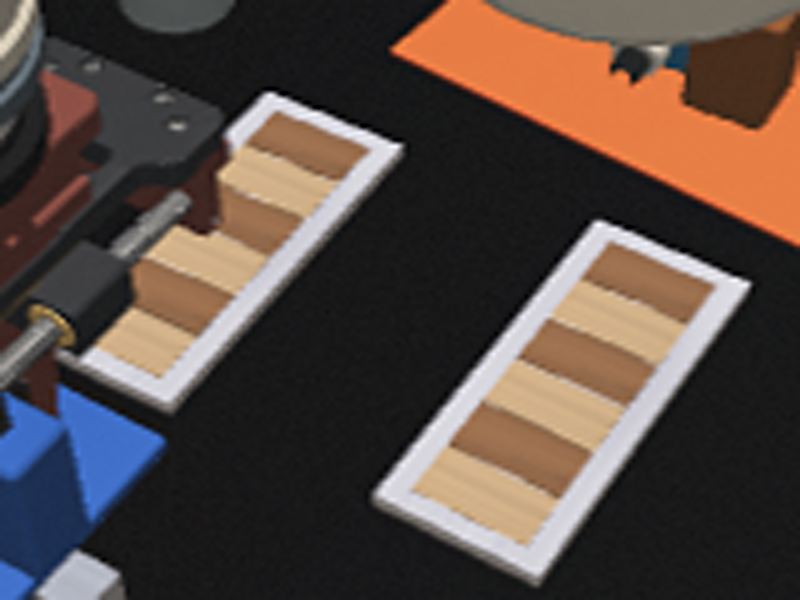

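View pics/rolled.png

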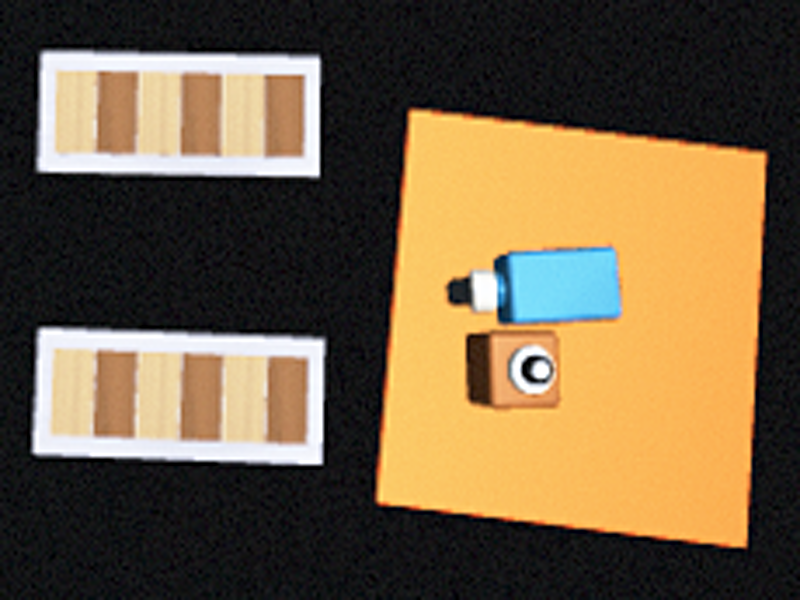

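Three things in these pictures:
- **Staves:** they look flush on both panels.
- **bottle_b:** it has been knocked over. It now lies on the mat around crop (560,285), cap towards +y, next to bottle_a.
- **bottle_a:** it still stands.

I'll park the roller, then stand bottle_b up again.

Run:
```python
from h import *
yaw=-2.5
r.servo_line(*rpose(.512,.2745,.09,yaw),speed=.08)
r.servo_line(rpose(.512,.2745,.0665,yaw)[0],speed=.03); r.wait(.2); print("F",r.sense()["contact_force"].round(1))
r.let_go(); r.wait(.3); r.servo_line(rpose(.512,.2745,.22,yaw)[0],speed=.1)
# stow away to the left/up so that the views are clear
r.reach([.25,.45,.40],list(tool([0,0,-1],[0,1,0])))
s=r.snapshot("top"); save(s,"parked",(90,150,426,402)); print(r.sense()["clock"])
def four(p,z,n): # TL TR BR BL
    P=np.array([ray(s,u,z)[:2] for u in p]); yx=(P[0]+P[3]-P[1]-P[2])/2; xx=(P[0]+P[1]-P[2]-P[3])/2
    print(n,P.mean(0).round(4),np.linalg.norm(yx).round(4),np.linalg.norm(xx).round(4),np.degrees(np.arctan2(-yx[0],yx[1])).round(1),np.degrees(np.arctan2(xx[1],xx[0])).round(1))
b=lambda p:np.array(p)*.2875*np.array([1,160/172.5])+[195,150] 
c=lambda p:np.array(p)*[230/800,160/600]+[195,150]
four(c([(506,255),(615,247),(620,318),(502,322)]),.05,"b")
four(c([(490,332),(557,330),(558,406),(492,408)]),.080,"a top")
f=s["frame"];h,S,V=cv2.split(cv2.cvtColor(f,cv2.COLOR_RGB2HSV))
for q in cv2.findContours(((h>92)&(h<104)&(S>120)&(V>150)).astype(np.uint8),0,1)[0]:
    if cv2.contourArea(q)>80: print(cv2.contourArea(q),*rect(s,q[:,0],.05))
```

```text
F [ 0.5  0.3 -4.1]
63.9333
b [ 0.4991 -0.2528] 0.0771 0.0431 2.2 -2.2
a top [ 0.4481 -0.2182] 0.0432 0.045 1.0 -1.2
298.0 [343.2 150. ] [53.2 31.8] 10.7
297.5 [344.3 277.2] [53.9 30.9] 20.6
528.5 [ 500.6 -249.4] [42.8 80.9] 2.5
```

View pics/parked.png

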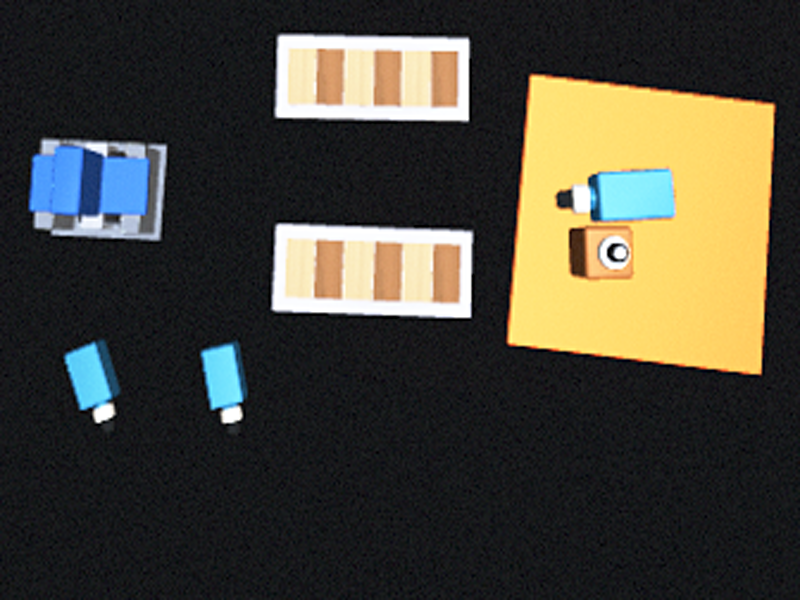

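The roller is parked across both rails. bottle_b lies at (0.499,-0.2525), too close to bottle_a for the standing grasp. I'll grip it near its foot, leaning away from bottle_a, and lay it down cap towards the robot in clear space. Then I'll stand it up at (0.575,-0.25), where the gripper clears bottle_a.

```bash
cat >> h.py <<'E'
def leanpose(cx,cy,u,z,d,sg,lean=10):
    u=np.array([*u,0.]);u/=np.linalg.norm(u);l=np.radians(lean)
    g=np.array([cx,cy,z])-d*u
    return pose(g,-np.sin(l)*u+np.array([0,0,-np.cos(l)]),sg*np.array([u[1],-u[0],0]))
E
cat > fix.py <<'E'
from h import *
import sys
def up(P,h): return list(np.array(P[0])+[0,0,h]),P[1]
best=None
for sg in (1,-1):
    A=leanpose(.499,-.2525,(.038,-1),.033,-.026,sg); B=leanpose(.52,-.35,(1,0),.0345,-.026,sg)
    q=[r.inverse_kinematics(*X) for X in (A,up(A,.15),up(B,.15),B)]
    print(sg,[None if v is None else np.round(v) for v in q])
    if all(v is not None for v in q) and best is None: best=(A,B)
t=np.pi/2-T
print(r.inverse_kinematics(*pose([.575,-.25,.0555],[0,-np.sin(t),-np.cos(t)],[1,0,0])))
if best:
    A,B=best
    r.reach(*up(A,.2)); r.servo_line(up(A,.03)[0],speed=.12); r.servo_line(A[0],speed=.04)
    r.grab(25); r.wait(.3); print("op",r.sense()["opening"])
    r.servo_line(up(A,.15)[0],speed=.08); print("op",r.sense()["opening"],r.sense()["contact_force"].round(1))
    r.reach(*up(B,.15)); r.servo_line(up(B,.02)[0],speed=.1); r.servo_line(B[0],speed=.03); r.wait(.2)
    print("F",r.sense()["contact_force"].round(1)); r.let_go(); r.wait(.3); r.servo_line(up(B,.15)[0],speed=.12)
    r.reach([.35,.2,.40],list(tool([0,0,-1],[0,1,0])))
    save(r.snapshot("top"),"laid",(195,150,425,310)); print(r.sense()["clock"])
E
python3 fix.py
```

```text
1 [array([-37.,   9.,  88.,   8.,  89., 140.]), array([-37.,   6.,  77.,   8., 104., 142.]), array([-33.,  20.,  59.,  -6., 109.,  56.]), array([-33.,  23.,  71.,  -5.,  94.,  57.])]
-1 [array([-37.,   9.,  88.,   8.,  89., -40.]), array([-37.,   6.,  77.,   8., 104., -38.]), array([ -33.,   20.,   59.,   -6.,  109., -124.]), array([ -33.,   23.,   71.,   -5.,   94., -123.])]
[  3.4857319   22.2592425   97.46045437 -75.24707262  85.56614235
  29.60445393]
op 0.04637934820527037
op 0.04615226386923104 [-0.  -0.1 -2.2]
F [-0.7  0.4 -1.4]
80.625
```

View pics/laid.png

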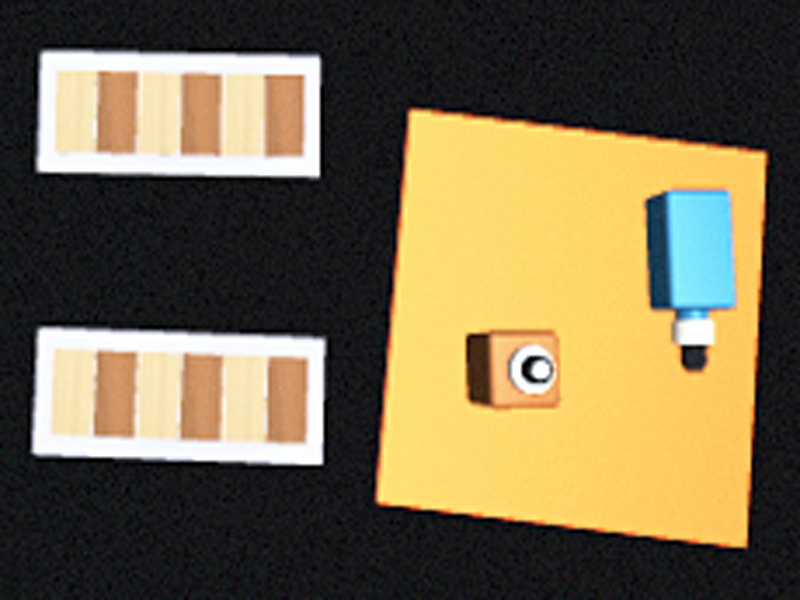

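Bottle_b now lies clear, cap towards the robot. Its top face corners are about (668,192), (729,192), (735,306) and (668,308). I measure it and stand it up.

Run:
```python
from h import *
s=r.snapshot("top")
P=np.array([ray(s,np.array(u)*[230/800,160/600]+[195,150],.05)[:2] for u in [(668,192),(729,192),(735,306),(668,308)]])
c=P.mean(0); x=(P[0]+P[1]-P[2]-P[3])/2; yaw=np.degrees(np.arctan2(x[1],x[0])); print(c,np.linalg.norm(x),yaw)
assert np.linalg.norm(c-[.52,-.35])<.012 and abs(yaw)<6
pick(c[0],c[1],yaw,zaxis=.0275)
if .04<r.sense()["opening"]<.05:
    place(.575,-.25)
    r.reach([.25,.45,.40],list(tool([0,0,-1],[0,1,0])))
r.wait(1); s=r.snapshot("top"); save(s,"final_top",(90,100,426,352)); save(r.snapshot("side"),"final_side"); print(r.sense()["clock"],r.sense()["contact_force"].round(1))
```

```text
[ 0.5208548  -0.34858605] 0.07239389721045007 -1.8260906435030093
opening 0.04596497457921274
lifted 0.04600447317725281 [ 0.5 -0.1 -2.4]
F [-4.6  1.2  5. ]
96.8167 [-0.5 -0.2  0.4]
```

View pics/final_top.png

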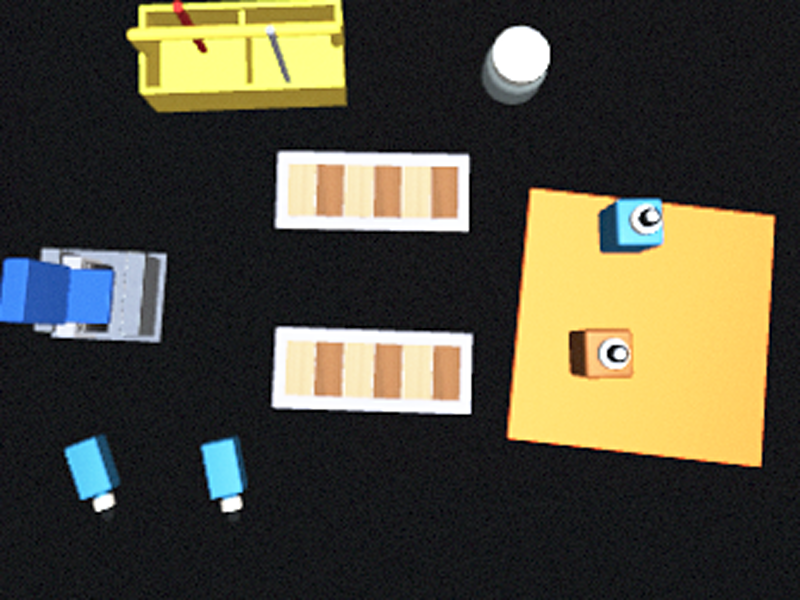

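View pics/final_side.png

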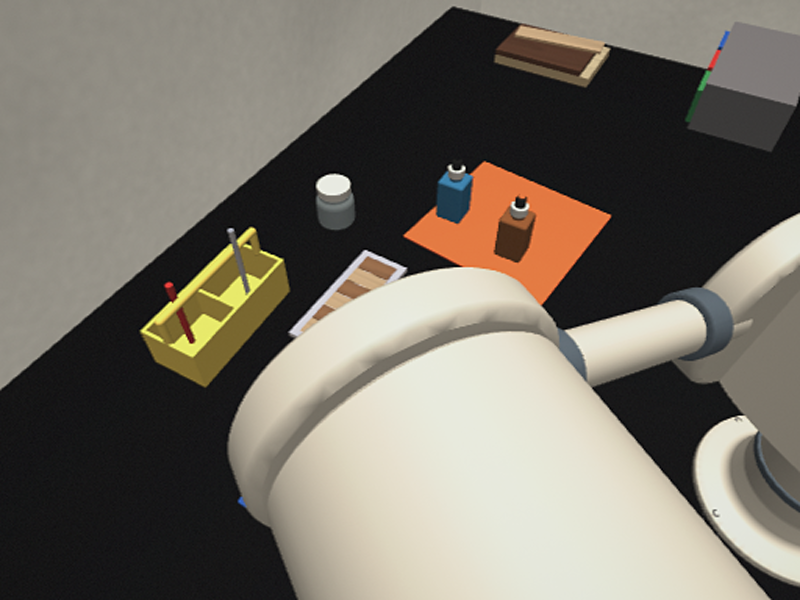

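Both bottles stand on the mat, but the roller has shifted on its stand: in the crop the plate now reaches x≈0, where it was 30 before. The return swing probably clipped it. I'll clear the arm away and look at it closely from both cameras in one composite.

Run:
```python
from h import *
r.reach([.36,-.08,.45],list(tool([0,0,-1],[0,1,0])))
a=r.snapshot("top")["frame"][180:260,70:170]; b=r.snapshot("side")["frame"][240:360,130:255]
im=np.hstack([cv2.resize(a,(420,336),interpolation=cv2.INTER_CUBIC),cv2.resize(b,(350,336),interpolation=cv2.INTER_CUBIC)])
cv2.imwrite("pics/roller_chk.png",im[:,:,::-1])
```

```text
(no output)
```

View pics/roller_chk.png

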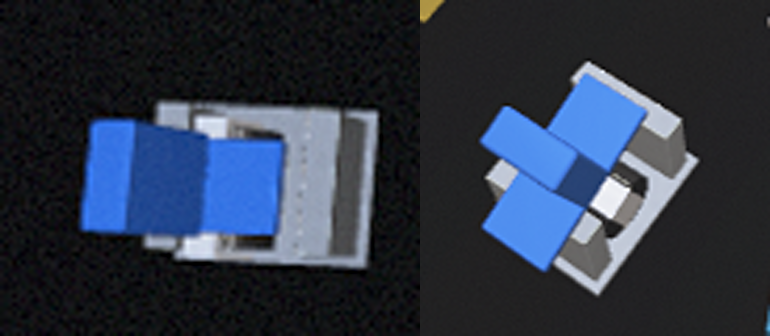

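The roller is leaning towards +y, off its seat. I fit its pose from the corners seen in both views.

```bash
cat > fit.py <<'E'
from h import *
from scipy.optimize import least_squares
st,ss=r.snapshot("top"),r.snapshot("side")
top={(28,13,70):(92,120),(28,-13,70):(135,120),(-28,-13,70):(127,233),(-28,13,70):(82,230),(25,-55,8):(283,142),(-25,-55,8):(277,235),(28,-13,8):(208,137)}
side={(25,-55,8):(585,73),(-25,-55,8):(647,112),(25,55,8):(483,226),(-25,55,8):(547,271),(28,-13,70):(507,106),(-28,-13,70):(581,155),(-28,13,70):(562,193),(28,13,70):(481,143)}
def proj(s,X):
    c=np.array(s["R"])@X+s["t"]; return np.array([s["cx"]+s["fx"]*c[0]/c[2],s["cy"]+s["fy"]*c[1]/c[2]])
obs=[(st,np.array(k)/1e3,np.array([70,180])+np.array(v)/4.2) for k,v in top.items()]+[(ss,np.array(k)/1e3,np.array([130,240])+(np.array(v)-[420,0])/2.8) for k,v in side.items()]
def res(p): 
    R=Rot.from_euler("xyz",p[3:]).as_matrix(); return np.concatenate([proj(s,R@X+p[:3])-u for s,X,u in obs])
f=least_squares(res,[.512,.285,.07,.2,0,-.04],loss="soft_l1",x_scale=[.01]*3+[.1]*3)
print(f.x[:3].round(4),np.degrees(f.x[3:]).round(1)); print(f.fun.reshape(-1,2).round(1).tolist())
E
python3 fit.py
```

```text
[0.5084 0.2965 0.0721] [-17.3  -0.4  -2.8]
[[0.0, -0.1], [0.2, -0.0], [-0.4, 0.1], [-0.1, 0.4], [-0.2, -1.0], [-0.6, -0.4], [1.5, -1.4], [0.4, -0.3], [0.8, -0.4], [-0.0, 0.8], [-0.2, 0.8], [0.4, -0.7], [1.1, -0.6], [-1.7, 0.7], [0.0, 0.3]]
```

The fit is good, residuals mostly under 1 px (1.7 at worst): the origin is at (0.508,0.2965,0.072), leaning 17° towards +y. I'll regrip along the tilted handle, right it in the air and park it again, lowering by feel.

```bash
cat > regrip.py <<'E'
from h import *
def rp(o,roll,yaw=-2.8):
    R=Rot.from_euler("xyz",[roll,0,yaw],degrees=True).as_matrix()
    return pose(np.array(o)+G*R[:,2],-R[:,2],R[:,1])
o0=np.array([.5084,.2965,.0725]); z=Rot.from_euler("xyz",[-17.3,0,-2.8],degrees=True).as_matrix()[:,2]
r.reach(*rp([.5084,.2765,.25],0)); r.reach(*rp(o0+.13*z,-17.3))
r.servo_line(rp(o0+.02*z,-17.3)[0],speed=.08); r.servo_line(rp(o0,-17.3)[0],speed=.03)
print("touch",r.sense()["contact_force"].round(1))
r.grab(50); r.wait(.3); s=r.sense(); print("op",s["opening"],s["contact_force"].round(1))
r.servo_line(rp([.510,.286,.085],-12)[0],rp(o0,-12)[1],speed=.03); print(r.sense()["contact_force"].round(1))
r.servo_line(*rp([.511,.275,.11],0),speed=.05); r.servo_line(rp([.511,.275,.17],0)[0],speed=.08); r.wait(.4)
s=r.sense(); f0=s["contact_force"]; print("lifted",s["opening"],f0.round(1))
r.servo_line(rp([.511,.275,.075],0)[0],speed=.06); r.wait(.2)
for h in np.arange(.073,.059,-.001):
    r.servo_line(rp([.511,.275,h],0)[0],speed=.02); r.wait(.15); d=(r.sense()["contact_force"]-f0)[2]
    if d>2.5: break
print("seat",h,d); r.let_go(); r.wait(.4)
r.servo_line(rp([.511,.275,.30],0)[0],speed=.12)
r.reach([.36,-.08,.47],list(tool([0,0,-1],[0,1,0]))); r.wait(.5); print(r.sense()["clock"])
a=r.snapshot("top")["frame"]; b=r.snapshot("side")["frame"]
R=lambda i,w,h:cv2.resize(i,(w,h),interpolation=cv2.INTER_CUBIC)
im=np.vstack([np.hstack([R(a[180:260,70:170],420,336),R(b[240:360,130:255],350,336)]),np.hstack([R(a[130:310,290:430],205,264),R(b[80:240,240:400],264,264),R(b[210:250,200:260],301,264)])])
cv2.imwrite("pics/final_chk.png",im[:,:,::-1])
E
python3 regrip.py
```

```text
touch [-0.6 -0.1  0.1]
op 0.026023507496347558 [-0.1  0.4 -0.5]
[-0.2 -0.2 -3.4]
lifted 0.02579055260641541 [-0.7 -0.5 -3.1]
seat 0.06299999999999999 3.390308629586782
120.2667
```

View pics/final_chk.png

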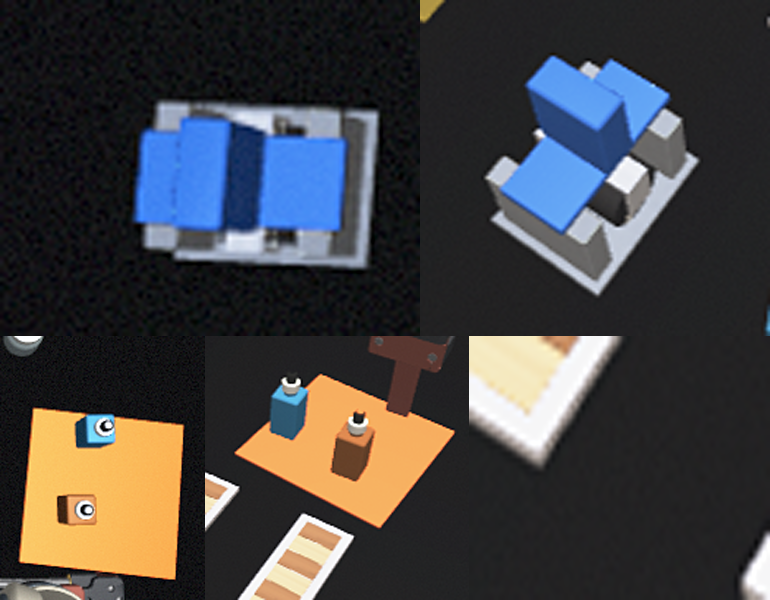

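```bash
python3 - <<'E'
import re
t=open("fit.py").read()
t=re.sub(r"top=\{.*\}","top={(25,55,8):(140,130),(25,-55,8):(345,140),(-25,-55,8):(340,230),(-25,55,8):(135,222),(28,13,70):(182,117),(28,-13,70):(232,120),(-28,-13,70):(225,230),(-28,13,70):(176,228)}",t)
t=re.sub(r"side=\{.*\}","side={(25,-55,8):(611,60),(-25,-55,8):(669,96),(25,55,8):(503,192),(-25,55,8):(570,238),(28,-13,70):(553,56),(28,13,70):(528,88)}",t)
t+="""
a=lambda p:np.array(p)*[140/205,180/264]+[290,130]
M=np.array([ray(st,a(p),.004)[:2] for p in [(33,72),(184,89),(176,243),(19,226)]]);c=M.mean(0);e=(M[0]-M[1]+M[3]-M[2]);e/=np.linalg.norm(e);print("mat",c)
for n,p in (("b",(105,92)),("a",(86,174))):
    X=ray(st,a(p),.119)[:2]-c; print(n,X+c,"local y,x",X@e,X@[e[1],-e[0]])
"""
open("fit2.py","w").write(t)
E
python3 fit2.py
```

```text
[0.5105 0.2747 0.0617] [ 0.9 -0.1 -1.6]
[[0.4, 0.5], [0.3, -0.9], [0.3, -0.4], [0.1, 0.6], [-0.4, 0.1], [0.1, -0.4], [0.1, 0.0], [-0.8, 0.3], [-0.0, 0.4], [1.1, 0.1], [-0.3, 0.5], [-1.2, -0.9], [0.8, -0.1], [-0.2, -0.0]]
mat [ 0.4757419  -0.27522068]
b [ 0.5685567 -0.2482677] local y,x 0.03779259957267155 0.08895375344033875
a [ 0.44801416 -0.21458549] local y,x 0.05691013636086565 -0.03473745453583639
```

The roller is level and within a few mm of the stand's centre. Both bottles are well inside the mat, so I hand in.

```bash
python3 -c "
from station import r
print(r.sense()['contact_force'].round(1),r.sense()['clock']); print(r.hand_in())"
```

```text
[-0.4  0.2 -0.9] 120.4667
the job is handed in; nothing more can be done
None
```

I stood both bottles up on the mat, rolled both panels and parked the roller. I handed in at about 120 s; no verdict is reported. bottle_c was absent, and I left the small blue decoys alone.

**What went wrong on the way**
- **bottle_b:** it fell over during the rolling, most likely the announced knock. I re-laid it in clear space and stood it up at a new spot.
- **Roller:** after I first parked it, it was pushed off its seat and left leaning 17°, probably by one of my arm swings. I regripped it, righted it and parked it again.

**Last checks**
- **Bottles:** both upright in the last pictures. bottle_b is at about (0.089, 0.038) m and bottle_a at (-0.035, 0.057) m in the mat frame, inside the 0.115 m limit.
- **Staves:** two passes per panel at 8–10 N, and all twelve look flush. I could not measure their depth directly.
- **Roller:** within about 1 mm of the stand's centre, tilted 0.9° and nearly square.
- **Roller height:** the fit gave 61.7 mm against the expected 66 mm. That is inside the 60–72 mm band but close to its lower edge. I think it is image noise, because the roller sits level on both rails.
- **Caddy and jar:** not deliberately touched. They looked unmoved, but I did not measure them.

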